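# Put the pile wedges away as a flat, level stack

## Task

Stack the loose pile wedges squarely and centred on the grey one, which stays where it is on its pallet: lay the yellow wedge on it turned end for end (thick end over thin end) so that the pair is level on top, lay the blue wedge flat and crosswise at a right angle over that pair (its thick end to either side), then lay the red wedge along the blue one, again turned end for end, so that the finished stack is level on top. All wedges stay underside down; set each down rather than dropping it, let go of it before the next, and leave everything else on the table where it is.

Things in the scene. Friction and masses are not known exactly. Their poses are not given: they have to be found in the camera images.
- pallet: small green-painted slatted wooden pallet, 120 x 120 mm, 14 mm tall, fixed to the table; origin under its centre
- grey_wedge: grey plastic pile wedge, 150 (x) x 50 (y) mm, upright parallel sides; 50 mm thick at the +x end (black end face, black stripe on top near it), 28 mm at the -x end, 39 mm midway; flat underside, top slopes 8.3 degrees. 0.16 to 0.29 kg, not slippery. Origin: centre of the underside, z square to it, up. Lies loose on the pallet, underside down, 14 mm above the table.
- yellow_wedge: yellow plastic pile wedge, 150 (x) x 50 (y) mm, upright parallel sides; 50 mm thick at the +x end (black end face, black stripe on top near it), 28 mm at the -x end, 39 mm midway; flat underside, top slopes 8.3 degrees. 0.16 to 0.29 kg, not slippery. Origin: centre of the underside, z square to it, up. Starts loose, underside on the table.
- blue_wedge: blue, the same wedge as the yellow one in size, shape, marks, weight and frame. Starts loose, underside on the table.
- red_wedge: red, the same wedge as the yellow one in size, shape, marks, weight and frame. Starts loose, underside on the table.
- grey_wedge_thick_top (a point): middle of the top edge of the grey wedge's thick end, at (75, 0, 50) mm in its frame
- grey_wedge_thin_top (a point): middle of the top edge of the grey wedge's thin end, at (-75, 0, 28) mm in its frame
- yellow_wedge_thick_top (a point): middle of the top edge of the yellow wedge's thick end, at (75, 0, 50) mm in its frame
- yellow_wedge_thin_top (a point): middle of the top edge of the yellow wedge's thin end, at (-75, 0, 28) mm in its frame
- blue_wedge_thick_top (a point): middle of the top edge of the blue wedge's thick end, at (75, 0, 50) mm in its frame
- blue_wedge_thin_top (a point): middle of the top edge of the blue wedge's thin end, at (-75, 0, 28) mm in its frame
- red_wedge_thick_top (a point): middle of the top edge of the red wedge's thick end, at (75, 0, 50) mm in its frame
- red_wedge_thin_top (a point): middle of the top edge of the red wedge's thin end, at (-75, 0, 28) mm in its frame
- loupe: black magnifier loupe standing upright, 42 mm across, 44 mm tall; origin under its centre; a bystander
- ink_tin: closed ink tin with an orange band, 72 mm across, 70 mm tall; origin under its centre; a bystander
- tape_roll: roll of clear tape lying flat, 100 mm across, 24 mm tall; origin under its centre; a bystander
There are look-alikes about, which are no part of the job. Of the things like the blue_wedge, leave any that is turquoise; of the rest the larger one is meant. Of the things that look like the yellow_wedge, take the one that is nearest to the robot's base at the start.

How it is judged (in metres and radians):
On the way, in this order (a step that is already met when the one before it is completed fails the run):
1. the yellow wedge lies end for end on the grey one, level on top, and is let go (horizontal distance between yellow_wedge and grey_wedge below 0.018 m and angle between the y axis of yellow_wedge and the y axis of grey_wedge, either way round below 0.14 rad and horizontal distance between yellow_wedge_thick_top and grey_wedge_thin_top below 0.045 m and height (world z) of yellow_wedge_thick_top between 0.0866 and 0.0966 m and height (world z) of yellow_wedge_thin_top between 0.0866 and 0.0966 m and contact force between yellow_wedge and the fingers below 0.05 N and linear speed of yellow_wedge below 0.03 m/s), for 0.2 s.
2. the blue wedge lies flat and crosswise over the pair, and is let go (horizontal distance between blue_wedge and yellow_wedge below 0.018 m and angle between the x axis of blue_wedge and the y axis of grey_wedge, either way round below 0.14 rad and height (world z) of blue_wedge between 0.0866 and 0.0966 m and angle between blue_wedge's own z axis and vertical below 0.06 rad and contact force between blue_wedge and the fingers below 0.05 N and linear speed of blue_wedge below 0.03 m/s), for 0.2 s.
3. the red wedge lies end for end on the blue one, level on top, and is let go (horizontal distance between red_wedge and blue_wedge below 0.018 m and angle between the y axis of red_wedge and the y axis of blue_wedge, either way round below 0.14 rad and horizontal distance between red_wedge_thick_top and blue_wedge_thin_top below 0.045 m and height (world z) of red_wedge_thick_top between 0.1642 and 0.1742 m and height (world z) of red_wedge_thin_top between 0.1642 and 0.1742 m and contact force between red_wedge and the fingers below 0.05 N and linear speed of red_wedge below 0.03 m/s), for 0.2 s.
At the end, for the whole second after the job is handed in: One stack at rest: grey within 20 mm of its start; yellow on grey and red on blue end for end, blue crosswise between; centres within 18 mm, headings within 8 degrees, upper faces of yellow and red level at 92 and 169 mm within 5 mm at both ends, blue level within 3.4 degrees (distance of grey_wedge from where it was at the start of the episode below 0.02 m and angle between each of grey_wedge, blue_wedge's own z axis and vertical below 0.06 rad and linear speed of each of grey_wedge, yellow_wedge, blue_wedge, red_wedge below 0.02 m/s and horizontal distance between yellow_wedge and grey_wedge below 0.018 m and angle between the y axis of yellow_wedge and the y axis of grey_wedge, either way round below 0.14 rad and horizontal distance between yellow_wedge_thick_top and grey_wedge_thin_top below 0.045 m and height (world z) of yellow_wedge_thick_top between 0.0866 and 0.0966 m and height (world z) of yellow_wedge_thin_top between 0.0866 and 0.0966 m and horizontal distance between blue_wedge and yellow_wedge below 0.018 m and angle between the x axis of blue_wedge and the y axis of grey_wedge, either way round below 0.14 rad and height (world z) of blue_wedge between 0.0866 and 0.0966 m and horizontal distance between red_wedge and blue_wedge below 0.018 m and angle between the y axis of red_wedge and the y axis of blue_wedge, either way round below 0.14 rad and horizontal distance between red_wedge_thick_top and blue_wedge_thin_top below 0.045 m and height (world z) of red_wedge_thick_top between 0.1642 and 0.1742 m and height (world z) of red_wedge_thin_top between 0.1642 and 0.1742 m); the robot touches nothing.
It fails at once if a wedge is dropped (falls freely faster than 0.6 m/s) ((linear speed of yellow_wedge above 0.6 m/s and contact force between yellow_wedge and the fingers below 0.05 N) or (linear speed of blue_wedge above 0.6 m/s and contact force between blue_wedge and the fingers below 0.05 N) or (linear speed of red_wedge above 0.6 m/s and contact force between red_wedge and the fingers below 0.05 N)).
It fails at once if a bystander on the table is pushed more than 30 mm (distance of any of loupe, ink_tin, tape_roll from where it was at the start of the episode above 0.03 m).
It fails at once if a bystander on the table is knocked over (angle between any of loupe, ink_tin, tape_roll's own z axis and vertical above 0.5 rad).
It also fails if it takes over 72 s, if anything falls off the work surface, if the arm or the gripper's body presses on something with over 40 N, if the wrist force passes 120 N, or if a joint passes its speed limit or range.

## Robot

A 7-joint arm with a two-finger parallel gripper is mounted at the origin on the work surface. World frame = base frame: x ahead of the robot, y to its left, z up, the work surface at z = 0. Lengths are in mm, angles in rad, forces in N, time in s.
With the tool pointing down it reaches from about 400 to 875 mm from the base axis. Payload 4.4 kg.
Tool frame: the origin (TCP) lies between the finger pads; the fingertips stand ctrl.tip_reach ahead of it and the grasp point (between the pads) lies 8 mm behind it (ctrl.tip_reach is the distance from the TCP to the fingertips, in mm); z points along the fingers, y is the direction in which the jaws open and shut (so a half turn about z gives the same grasp; the last joint's range is limited). The gripper opens to 85 mm and grips with 20 to 120 N. Pads are 22 mm wide; open, the fingers measure 114 mm over their backs; the gripper's body (76 mm by 85 mm) begins 54 mm behind the grasp point. The pads swing forward as they close: fully open they stand 13 mm farther back than shut.
Start: joints at [1.159, 0.628, 0.038, 1.517, -0.027, 0.996, -0.02], TCP at [220.345, -611.527, 242.313] pointing down, gripper open.
Joint ranges: [-3.06, 3.06], [-0.37, 2.12], [-1.25, 1.32], [0.18, 2.47], [-1.1, 4.24], [0.23, 1.98], [-2.94, 2.94]. Speed limits (rad/s): [2.57, 2.57, 3.14, 3.14, 3.14, 3.14, 3.14].

## Interface

Orientations are given as [roll, pitch, yaw] about the fixed x, y, z axes, in that order (R = Rz(yaw) Ry(pitch) Rx(roll)).
In Python, from cell import status, viewer, order, ctrl gives the robot as it stands.
- The arm moves only by the tool play_rows, never from a script. Its argument "series" is a list of rows, each a list of 5 numbers: the shift along the tool's x, y, z in cm, then the turn about the tool's z in degrees, then the closure, from 0 (fully open) to 1 (shut). In form: [[x, y, z, yaw, gripper], ...]. A call has 1 to 8 rows; each row is the pose to reach, as a shift and turn from the pose commanded when the call began, along the tool's axes at that moment; what a row does not reach only later rows make up. A row lasts 1/10 s, in which the tool goes at most 50 mm and 8.59 degrees, less where a joint would pass 70% of its speed; a pose out of reach is approached as far as the arm can. A call with a gripper value outside its range is refused whole. The fingers move at their own pace and stop on an object; the grip force is fixed at half the most. Time passes only in rows, so rows that repeat a pose let the fingers close. It gives the time, the measured TCP pose, the force and the opening at its end, in the units of the state.
- status.read_state(): the state, without advancing time (a new reading comes with each control period).
- viewer.get_image(name): name is "scene" or "side" or "wrist"; returns a dict with "img" (420x560x3 uint8, red, green, blue), "vfov" (degrees; the focal length in pixels is half the picture's height over the tangent of half this angle, whatever the lens; pixels are square), "cx", "cy" (the principal point, pixels), "rvec" (rotation vector, rad) and "tvec" (3), from world to camera coordinates, as OpenCV has them; the wrist camera has in their place "tool_from_camera" (4x4, takes a point from camera to tool coordinates, whose origin is the TCP and whose axes are the flange's). Camera axes: x right, y down, z forward; pixel columns grow to the right and rows downward; lengths in mm; the calibration is good to about 2 mm. A picture is of the moment at which its call begins: read the wrist's pose just before it. There is no depth.
- order.finish_job(): hands the job in, once; it reports no verdict.
The state is a dict: "clock": time; "qpos": joint angles; "qd": joint speeds; "tau": joint torques, N m; "eef_pos": TCP position; "tool_rot": TCP orientation; "force": force on the tool from outside, world axes, zero at the start; "torque": the same for the moment, N m; "width": finger opening in mm.
Only numpy, scipy, OpenCV 4.12 (cv2) and the standard library are available. Lean on these libraries where they do the work, as an engineer would, in place of code of your own. Each camera call takes 0.05 s, during which the arm holds its last target. There are 200 camera calls.

## Working session

There is one attempt and no reset: what is moved stays moved. The work goes in short steps, Python scripts to look and compute and a tool call to move; the robot and the scene stay as the last step left them, time stands still between calls to the robot, and variables do not carry over. Pictures are saved under pics/ and viewed, about 8 in all and at most 12, crops included, and the job is handed in when it is done.

Besides the shell and the picture viewer there is one more tool, called after "Emit:" as name(argument=value, ...) on one line, values as JSON. play_rows: Moves the arm, as the interface text tells. Its arguments: {"type":"object","properties":{"series":{"type":"array","items":{"type":"array","items":{"type":"number"}}}},"required":["series"]}

```bash
ls; mkdir -p pics
python3 - <<'E'
from cell import status, viewer, ctrl
import cv2,pickle
print(status.read_state()); print(ctrl.tip_reach)
for n in ("scene","side","wrist"):
    d=viewer.get_image(n); pickle.dump(d,open(f"{n}0.pkl","wb"))
    cv2.imwrite(f"pics/{n}0.png",cv2.cvtColor(d["img"],cv2.COLOR_RGB2BGR))
    print(n,{k:v for k,v in d.items() if k!="img"})
E
```

```text
pics
{'clock': 0.0, 'qpos': array([ 1.15916935,  0.62935153,  0.03846504,  1.51834555, -0.02700518,
        0.99627452, -0.01998956]), 'qd': array([-1.50962448e-04,  2.13258340e-04,  6.76717201e-04,  1.01410045e-03,
        3.51654480e-04,  8.85586323e-05, -6.02087932e-04]), 'tau': array([-3.09032121e-04, -5.63417065e+01,  1.22705709e+00, -1.93453163e+01,
        1.12789779e-02,  1.04534862e-02, -2.13554154e-05]), 'eef_pos': array([ 220.1524695 , -610.96117928,  241.3931532 ]), 'tool_rot': array([-3.13973267e+00,  3.34458625e-05,  3.45816464e-01]), 'force': array([ 0.37345789, -0.71566369, -0.04574445]), 'torque': array([ 0.01671104,  0.01256762, -0.02430363]), 'width': 85.53907469382247}
11.0
scene {'vfov': 49.393779364570825, 'cx': 281.79058343847987, 'cy': 218.4079212892932, 'rvec': array([ 2.16034794,  0.94965642, -0.38183384]), 'tvec': array([-329.03634674, -219.19770195, 1744.60374489])}
side {'vfov': 48.938883535167435, 'cx': 274.7324047537461, 'cy': 205.48381925081597, 'rvec': array([ 0.5574979 , -2.72985202,  1.07639741]), 'tvec': array([ 450.56752343,  190.98280063, 1176.31009269])}
wrist {'vfov': 62.77470696980717, 'cx': 284.65445735371577, 'cy': 207.19970040804856, 'tool_from_camera': array([[-9.11791321e-05, -9.62209627e-01, -2.72309795e-01,
         6.97136153e+01],
       [ 9.99999483e-01, -3.63646091e-04,  9.50111562e-04,
        -4.90787960e-01],
       [-1.01323088e-03, -2.72309568e-01,  9.62209163e-01,
        -1.31471704e+02],
       [ 0.00000000e+00,  0.00000000e+00,  0.00000000e+00,
         1.00000000e+00]])}
```

Run:
```python
import cv2,numpy as np
for n in("scene","side"):
    im=cv2.imread(f"pics/{n}0.png"); cv2.imwrite(f"pics/{n}0b.png",cv2.resize(im,(800,600),interpolation=cv2.INTER_CUBIC))
```

```text
(no output)
```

View pics/scene0b.png

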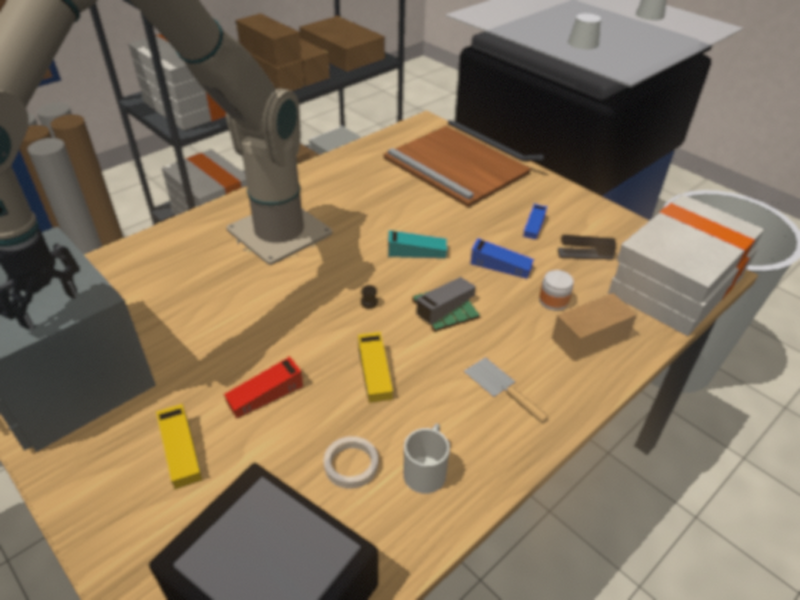

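View pics/side0b.png

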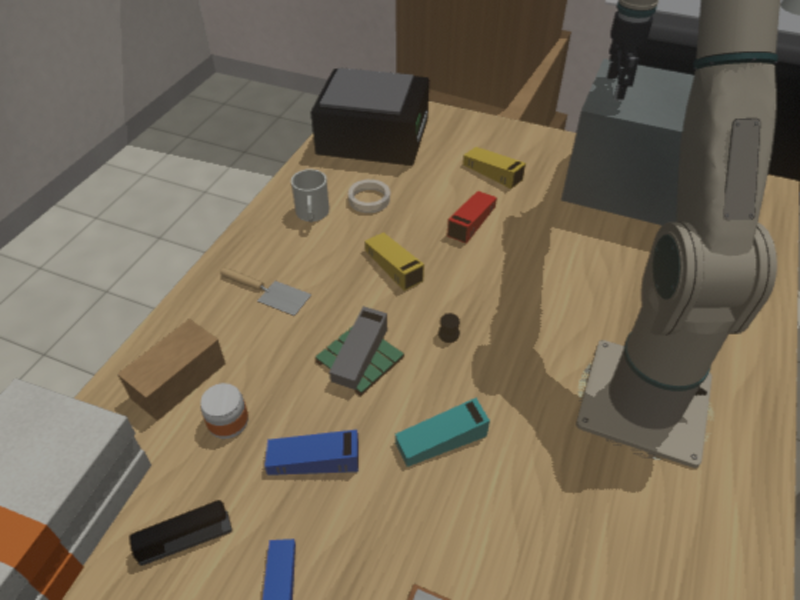

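Candidates, in 800x600 scene pixels:
- **Yellow:** (375,367) and (178,445). I'll choose by distance to the base.
- **Blue:** large blue (502,258), small blue (536,220) and turquoise (418,245). I take the large blue.
- **Red:** only (264,385).
- **Grey:** (446,298), on the pallet.

Next I fit the wedge model to the silhouettes in both views.

```bash
cat > h.py <<'E'
import cv2,numpy as np,pickle
from scipy.optimize import minimize
V=np.array([[x,y,z] for x,h in((75,50),(-75,28)) for y in(-25,25) for z in(0,h)],float)
def cam(d,state=None):
    f=d["img"].shape[0]/2/np.tan(np.radians(d["vfov"]/2)); K=np.array([[f,0,d["cx"]],[0,f,d["cy"]],[0,0,1.]])
    if "rvec" in d: R=cv2.Rodrigues(d["rvec"])[0]; t=d["tvec"]
    else:
        r,p,y=state["tool_rot"]; c,s=np.cos,np.sin
        Rz=np.array([[c(y),-s(y),0],[s(y),c(y),0],[0,0,1]]);Ry=np.array([[c(p),0,s(p)],[0,1,0],[-s(p),0,c(p)]]);Rx=np.array([[1,0,0],[0,c(r),-s(r)],[0,s(r),c(r)]])
        T=np.eye(4);T[:3,:3]=Rz@Ry@Rx;T[:3,3]=state["eef_pos"]; T=np.linalg.inv(T@d["tool_from_camera"]); R=T[:3,:3];t=T[:3,3]
    return K,R,t
def proj(P,c):
    q=(c[0]@(c[1]@np.atleast_2d(P).T+c[2][:,None])).T; return q[:,:2]/q[:,2:]
def ray(uv,c,z):
    d=c[1].T@np.linalg.inv(c[0])@np.array([*uv,1.]); o=-c[1].T@c[2]; return o+d*(z-o[2])/d[2]
def wpts(p,z=0,tilt=0,V=V):
    c,s=np.cos(p[2]),np.sin(p[2]);ct,st=np.cos(tilt),np.sin(tilt)
    X=V@np.array([[ct,0,st],[0,1,0],[-st,0,ct]]).T@np.array([[c,-s,0],[s,c,0],[0,0,1]]).T
    return X+[p[0],p[1],z]
def colmask(img,col,seed=None):
    h=cv2.cvtColor(cv2.GaussianBlur(img,(3,3),0),cv2.COLOR_RGB2HSV).astype(int);H,S,Vv=h[...,0],h[...,1],h[...,2]
    m={'yellow':(abs(H-26)<5)&(S>150),'red':((H<6)|(H>174))&(S>150),'blue':(abs(H-114)<9)&(S>120),'grey':(S<45)&(Vv<175)}[col]
    m=m.astype(np.uint8)
    if col!='grey': 
        m=cv2.morphologyEx(m,cv2.MORPH_OPEN,np.ones((2,2)));near=cv2.dilate(m,np.ones((9,9)));m=m|((Vv<60)&(near>0)).astype(np.uint8)
    m=cv2.morphologyEx(m,cv2.MORPH_CLOSE,np.ones((3,3)))
    n,l,st,ce=cv2.connectedComponentsWithStats(m)
    return n,l,st,ce
def pick(img,col,seed):
    n,l,st,ce=colmask(img,col)
    k=[i for i in range(1,n) if st[i,4]>60]; i=min(k,key=lambda i:np.hypot(*(ce[i]-seed))); return (l==i).astype(np.uint8)
def fit(views,p0,z=0,free_tilt=False):
    S=4
    def cost(p):
        e=0
        for m,c in views:
            hull=cv2.convexHull(proj(wpts(p,z),c).astype(np.float32))
            a=np.zeros((m.shape[0],m.shape[1]),np.uint8);cv2.fillConvexPoly(a,np.round(hull*16).astype(np.int32),255,cv2.LINE_AA,4)
            a=a/255.; e+=1-np.minimum(a,m).sum()/np.maximum(a,m).sum()
        return e/len(views)
    best=None
    for y in ([p0[2]] if len(p0)>2 else np.arange(0,6.28,np.pi/6)):
        s=[p0[0],p0[1],y]
        r=minimize(cost,s,method='Nelder-Mead',options=dict(initial_simplex=[s,[s[0]+15,s[1],y],[s[0],s[1]+15,y],[s[0],s[1],y+.3]],xatol=.1,fatol=1e-4,maxiter=200))
        if best is None or r.fun<best.fun: best=r
    return best.x,best.fun
E
cat > m0.py <<'E'
from h import *
D={n:pickle.load(open(n+'0.pkl','rb')) for n in('scene','side')};C={n:cam(D[n]) for n in D}
T={'yellowA':('yellow',(375,367),(394,260)),'yellowB':('yellow',(178,445),(494,166)),'red':('red',(264,385),(472,216)),'blue':('blue',(502,258),(312,453)),'grey':('grey',(446,298),(360,347))}
ov={n:D[n]['img'][...,::-1].copy() for n in D}
for k,(c,a,b) in T.items():
    z=14 if k=='grey' else 0
    a,b=np.array(a)*.7,np.array(b)*.7
    vs=[(pick(D[n]['img'],c,s),C[n]) for n,s in(('scene',a),('side',b))]
    p0=ray(a,C['scene'],z+20)[:2]
    x,f=fit(vs,p0,z); print(k,np.round(x[:2],1),round(np.degrees(x[2])%360,1),'cost',round(f,3),[fit([v],x,z)[0].round(2).tolist() for v in vs],'r',round(np.hypot(*x[:2])),[int(v[0].sum()) for v in vs])
    for n in D:
        q=proj(wpts(x,z),C[n])
        cv2.polylines(ov[n],[np.round(cv2.convexHull(q.astype(np.float32))*16).astype(np.int32)],True,(255,0,255),1,cv2.LINE_AA,4); cv2.circle(ov[n],tuple(np.round(q[:4].mean(0)).astype(int)),2,(0,255,0),-1)
for n,s in(('loupe',(369,305)),('tin',(556,305)),('tape',(352,475))): print(n,ray(np.array(s)*.7,C['scene'],0).round())
s,t=ov['scene'],ov['side']
crop=np.hstack([cv2.resize(s[140:350,100:400],(400,280)),cv2.resize(t[90:350,170:400],(400,280))])
crop=np.vstack([cv2.resize(s[150:290,230:390],(800,0),fx=1,fy=1) if 0 else cv2.resize(s[150:240,255:385],(400,277)),]) if 0 else crop
a=cv2.resize(s[155:240,260:380],(400,283),interpolation=cv2.INTER_CUBIC);b=cv2.resize(t[200:340,170:350],(400,311),interpolation=cv2.INTER_CUBIC)
cv2.imwrite('pics/fit0.png',np.vstack([crop,np.hstack([cv2.resize(a,(400,300)),cv2.resize(b,(400,300))])]))
E
python3 m0.py
```

```text
yellowA [ 553.3 -143.8] 145.9 cost 0.331 [[553.33, -143.78, 2.55], [551.93, -151.77, 2.4]] r 572 [820, 469]
yellowB [ 455.3 -545. ] 162.0 cost 0.274 [[455.25, -545.01, 2.83], [453.19, -546.38, 2.5]] r 710 [1121, 471]
red [ 440.4 -345.1] 88.7 cost 0.396 [[438.35, -347.19, 1.33], [442.39, -353.64, 1.53]] r 559 [827, 434]
blue [494.4 327.4] 217.9 cost 0.393 [[493.66, 337.07, 3.79], [497.07, 319.84, 3.66]] r 593 [482, 1163]
grey [510.8 110.6] 273.3 cost 0.344 [[504.37, 116.64, 4.88], [511.33, 108.98, 4.77]] r 523 [424, 1117]
loupe [382. -15.   0.]
tin [678. 317.   0.]
tape [ 710. -340.    0.]
```

View pics/fit0.png

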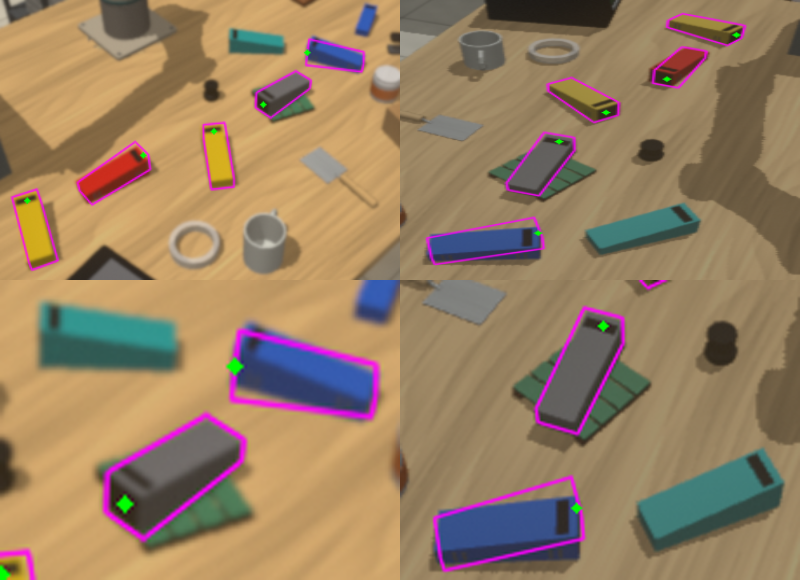

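The identities and thick ends are confirmed: the stripes are at the marked ends, and the grey wedge's thick end points to -y. The masks lose the shaded faces, so I'll refine them with grabCut.

```bash
cat >> h.py <<'E'
def gc(img,p,z,c,col=None,grow=9,tilt=0):
    hull=cv2.convexHull(proj(wpts(p,z,tilt),c).astype(np.float32)); a=np.zeros(img.shape[:2],np.uint8)
    cv2.fillConvexPoly(a,np.round(hull).astype(np.int32),1)
    m=np.full(a.shape,cv2.GC_BGD,np.uint8); m[cv2.dilate(a,np.ones((3*grow,3*grow)))>0]=cv2.GC_BGD
    m[cv2.dilate(a,np.ones((2*grow+1,)*2))>0]=cv2.GC_PR_BGD; m[a>0]=cv2.GC_PR_FGD
    e=cv2.erode(a,np.ones((grow+2,)*2)); m[e>0]=cv2.GC_FGD
    ys,xs=np.where(a); y0,y1,x0,x1=max(ys.min()-40,0),ys.max()+40,max(xs.min()-40,0),xs.max()+40
    s=np.ascontiguousarray(img[y0:y1,x0:x1]);mm=np.ascontiguousarray(m[y0:y1,x0:x1])
    cv2.grabCut(s,mm,None,np.zeros((1,65)),np.zeros((1,65)),5,cv2.GC_INIT_WITH_MASK)
    o=np.zeros(a.shape,np.uint8);o[y0:y1,x0:x1]=(mm&1)
    n,l,st,_=cv2.connectedComponentsWithStats(o); i=1+np.argmax(st[1:,4]); return (l==i).astype(np.uint8)
E
cat > m1.py <<'E'
from h import *
D={n:pickle.load(open(n+'0.pkl','rb')) for n in('scene','side')};C={n:cam(D[n]) for n in D}
P={'yellowA':(553,-144,146),'yellowB':(455,-545,150),'red':(440,-349,85),'blue':(494,327,212),'grey':(510,110,275)}
out=[]
for k,p in P.items():
    z=14 if k=='grey' else 0; x=np.array([p[0],p[1],np.radians(p[2])])
    for it in range(3):
        vs=[(gc(D[n]['img'],x,z,C[n],grow=7 if it==0 else 5),C[n]) for n in D]; x,f=fit(vs,x,z)
    s=[fit([v],x,z) for v in vs]
    print(k,x[:2].round(1),np.degrees(x[2]).round(1)%360,round(f,3),[(a[:2].round(0).tolist(),np.degrees(a[2]).round(1),round(g,3)) for a,g in s])
    t=[]
    for (m,c),n in zip(vs,D):
        o=D[n]['img'][...,::-1].copy(); cs,_=cv2.findContours(m,0,1);cv2.drawContours(o,cs,-1,(0,255,0),1); q=proj(wpts(x,z),c)
        cv2.polylines(o,[np.round(cv2.convexHull(q.astype(np.float32))*16).astype(np.int32)],True,(255,0,255),1,cv2.LINE_AA,4)
        u=q.mean(0).astype(int);t.append(cv2.resize(cv2.copyMakeBorder(o,50,50,50,50,0)[u[1]+10:u[1]+90,u[0]+10:u[0]+90],(160,160)))
    out.append(np.vstack(t))
cv2.imwrite('pics/fit1.png',cv2.resize(np.hstack(out),(800,320)))
E
python3 m1.py
```

```text
yellowA [ 552.4 -140.9] 148.9 0.151 [([553.0, -144.0], np.float64(150.0), np.float64(0.121)), ([553.0, -137.0], np.float64(150.2), np.float64(0.154))]
yellowB [ 456.5 -541.8] 158.3 0.166 [([457.0, -545.0], np.float64(160.4), np.float64(0.185)), ([457.0, -537.0], np.float64(161.4), np.float64(0.126))]
red [ 443.3 -346.9] 81.9 0.112 [([443.0, -349.0], np.float64(80.9), np.float64(0.094)), ([444.0, -344.0], np.float64(82.2), np.float64(0.103))]
blue [491.7 333.6] 205.1 0.09 [([491.0, 331.0], np.float64(210.2), np.float64(0.115)), ([492.0, 334.0], np.float64(204.7), np.float64(0.057))]
grey [510.6 111.9] 272.1 0.133 [([512.0, 109.0], np.float64(271.3), np.float64(0.088)), ([510.0, 114.0], np.float64(272.8), np.float64(0.16))]
```

View pics/fit1.png

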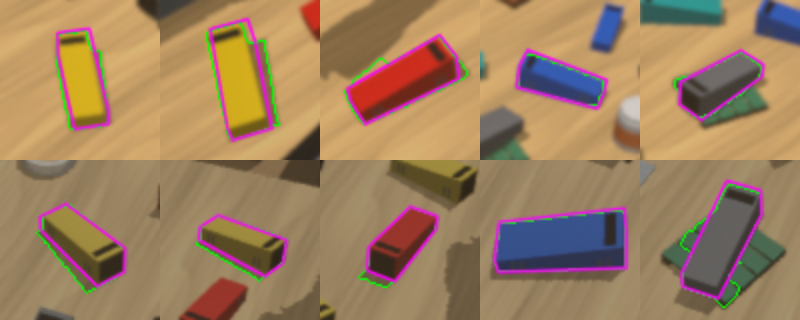

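The fits are good to about 4 mm:

| Wedge | Position (mm) | Heading |
|---|---|---|
| Yellow A | (553,-142) | 150° |
| Red | (443,-348) | 81.5° |
| Blue | (492,333) | 205° |
| Grey | (510,112) | 272° |

Yellow A is nearest to the base (r = 570 against 709), so that is the one to take. The pallet lies diagonally, so it supports the grey wedge right to its ends. I head above yellow A.

Emit:
play_rows(series=[[5,-3.5,0.4,-8.5,0],[10,-7,0.8,-17,0],[15,-10.5,1.2,-25.5,0],[20,-14,1.6,-34,0],[25,-17.5,2,-42.5,0],[29,-20.5,2.5,-51,0],[33,-23,3,-59,0],[36,-25,3.5,-67,0]])

```text
clock: 0.95
eef_pos: [451.7, -284.6, 211.7]
tool_rot: [3.141, 0.0, 1.521]
force: [0.4, -0.5, 0.0]
width: 85.4
```

```bash
cat > go.py <<'E'
import sys,numpy as np
from cell import status
s=status.read_state(); p=s["eef_pos"]; y=s["tool_rot"][2]
print('t',round(s["clock"],2),'pos',p.round(1),'rot',np.degrees(s["tool_rot"]).round(1),'F',s["force"].round(1),'w',round(s["width"],1),'q',s["qpos"].round(2))
if len(sys.argv)>4:
    X,Y,Z,W=map(float,sys.argv[1:5]); d=np.array([X,Y,Z])-p
    print('move cm',np.round([(np.cos(y)*d[0]+np.sin(y)*d[1])/10,(np.sin(y)*d[0]-np.cos(y)*d[1])/10,-d[2]/10],2),'turn',round(-((W-np.degrees(y)+180)%360-180),1))
E
python3 go.py 553 -142 170 150
```

```text
t 0.95 pos [ 451.7 -284.6  211.7] rot [180.    0.   87.1] F [ 0.4 -0.5  0. ] w 85.4 q [ 0.71  0.51 -0.29  1.87  0.2   0.79  0.26]
move cm [14.75  9.4   4.17] turn -62.9
```

Emit:
play_rows(series=[[3,2,0.6,-8.5,0],[6,4,1.2,-17,0],[9,6,1.8,-25.5,0],[11,7.5,2.4,-34,0],[13,8.5,3,-42.5,0],[14.7,9.4,3.6,-51,0],[14.7,9.4,4.2,-59,0],[14.7,9.4,4.2,-62.9,0]])

```text
clock: 1.75
eef_pos: [552.5, -143.8, 168.6]
tool_rot: [-3.141, -0.002, 2.619]
force: [-1.0, 0.1, -0.3]
width: 85.5
```

```bash
cat > w.py <<'E'
# usage: w.py name X Y yawdeg z  -> wrist fit + overlay
import sys
from h import *
from cell import status,viewer
n=sys.argv[1]; X,Y,W,z=map(float,sys.argv[2:6])
s=status.read_state(); d=viewer.get_image("wrist"); c=cam(d,s)
x=np.array([X,Y,np.radians(W)])
for g in (15,9,9):
    m=gc(d["img"],x,z,c,grow=g); x,f=fit([(m,c)],x,z)
print(x[:2].round(1),np.degrees(x[2]).round(1),'cost',round(f,3))
o=d["img"][...,::-1].copy(); cs,_=cv2.findContours(m,0,1);cv2.drawContours(o,cs,-1,(0,255,0),1)
cv2.polylines(o,[np.round(cv2.convexHull(proj(wpts(x,z),c).astype(np.float32))*16).astype(np.int32)],True,(255,0,255),1,cv2.LINE_AA,4)
cv2.imwrite(f'pics/{n}.png',o)
E
python3 go.py 553 -142 170 150; python3 w.py wy 553 -142 150 0
```

```text
t 1.75 pos [ 552.5 -143.8  168.6] rot [-1.8e+02 -1.0e-01  1.5e+02] F [-1.   0.1 -0.3] w 85.5 q [ 0.56  0.66 -0.56  1.8   0.47  0.81  0.81]
move cm [ 0.05  0.18 -0.14] turn 0.0
[ 549.8 -143.9] 147.7 cost 0.015
```

View pics/wy.png

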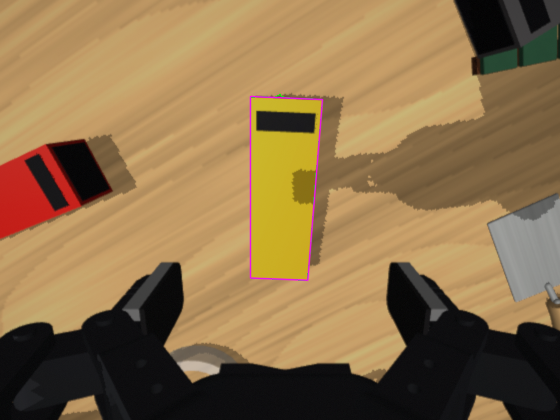

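The wrist view shows yellow A cleanly fitted at (549.8,-143.9), heading 147.7°, with its stripe at image (285,122). I descend and grip it near its centre of mass.

Emit:
play_rows(series=[[0.9,-0.1,3.5,2.3,0],[0.9,-0.1,7.5,2.3,0],[0.9,-0.1,11,2.3,0],[0.9,-0.1,13.5,2.3,0],[0.9,-0.1,14.6,2.3,0],[0.9,-0.1,15,2.3,0],[0.9,-0.1,15,2.3,0.5],[0.9,-0.1,15,2.3,1]])

```text
clock: 2.6
eef_pos: [545.7, -141.1, 20.9]
tool_rot: [3.141, 0.002, 2.572]
force: [0.4, -0.5, -0.1]
width: 59.2
```

Emit:
play_rows(series=[[0,0,0,0,1],[0,0,0,0,1],[0,0,0,0,1],[0,0,0,0,1]])

```text
clock: 3.0
eef_pos: [545.7, -141.3, 21.3]
tool_rot: [3.141, 0.003, 2.573]
force: [-0.5, -0.1, 5.8]
width: 49.0
```

Gripped at 49 mm width. Next I lift it and check.

Emit:
play_rows(series=[[0,0,-1,0,1],[0,0,-3,0,1],[0,0,-6,0,1],[0,0,-9,0,1],[0,0,-12,0,1],[0,0,-14,0,1],[0,0,-15,0,1],[0,0,-15,0,1]])

```text
clock: 3.8
eef_pos: [545.2, -141.2, 171.1]
tool_rot: [3.141, 0.002, 2.572]
force: [0.0, 0.4, -2.3]
width: 49.1
```

```bash
python3 go.py 510 112 170 92
```

```text
t 3.8 pos [ 545.2 -141.2  171.1] rot [1.800e+02 1.000e-01 1.474e+02] F [ 0.   0.4 -2.3] w 49.1 q [ 0.56  0.65 -0.56  1.83  0.46  0.8   0.77]
move cm [16.61 19.43  0.11] turn 55.4
```

Emit:
play_rows(series=[[0.5,1.5,0,5,1],[1.7,4.5,-0.5,13,1],[3,8,-1,21,1],[4.4,12,-1.5,29,1],[5.9,16,-2,37,1],[7.3,20,-2,45,1],[8.4,23,-2,53,1],[9,24.3,-2,55.4,1]])

```text
clock: 4.6
eef_pos: [599.0, 117.4, 188.3]
tool_rot: [-3.14, -0.002, 1.607]
force: [0.5, 0.5, -2.9]
width: 49.3
```

Emit:
play_rows(series=[[0,0,0,0,1],[0,0,0,0,1]])

```text
clock: 4.8
eef_pos: [598.8, 111.1, 188.4]
tool_rot: [-3.139, 0.002, 1.607]
force: [0.9, -0.6, -2.5]
width: 48.9
```

```bash
python3 go.py; python3 w.py wg 510 112 272 14
```

```text
t 4.8 pos [598.8 111.1 188.4] rot [-1.798e+02  1.000e-01  9.210e+01] F [ 0.9 -0.6 -2.5] w 48.9 q [-0.06  0.64 -0.27  1.68  0.22  0.85 -0.39]
[508.9 113.4] 270.6 cost 0.076
```

View pics/wg.png

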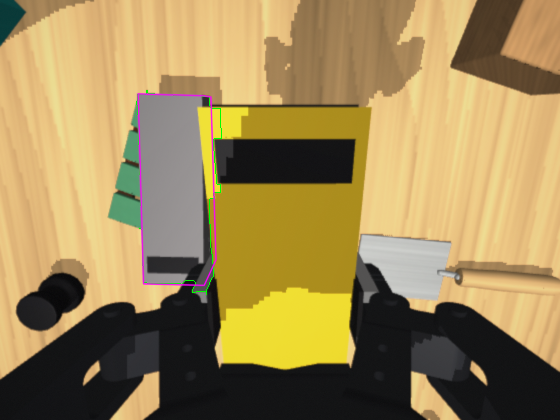

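Run:
```python
from h import *
from cell import status,viewer
s=status.read_state(); d=viewer.get_image("wrist"); c=cam(d,s)
a=ray((137.5,94),c,42); b=ray((144,284),c,64); v=a-b; h=np.degrees(np.arctan2(-v[1],-v[0])); print('corners',a.round(1),b.round(1),'len',np.hypot(*v[:2]).round(1),'head',h)
u=-v[:2]/np.hypot(*v[:2]); n=np.array([-u[1],u[0]]); print('centre',((a+b)[:2]/2+25*n).round(1))
z=s["eef_pos"][2]-21.3
l,r=ray((198,106),c,z+50),ray((371,106),c,z+50); print('yellow thick edge mid',((l+r)/2).round(1),'rel tcp',((l+r)/2-s["eef_pos"]).round(1),'w',np.hypot(*(l-r)[:2]).round(1),'dir',np.degrees(np.arctan2(*(r-l)[1::-1])).round(2))
```

```text
corners [483.4 187.   42. ] [485.4  36.7  64. ] len 150.3 head -89.24367712561106
centre [509.4 112.2]
yellow thick edge mid [597.1 180.7 217.3] rel tcp [-1.8 70.7 28.7] w 49.5 dir 1.97
```

The grey wedge is at (509.4,112.2), heading 270.7°. Yellow's grip point is about 4 mm to the thick side of its centre. I go over the grey wedge and down to just above contact.

Emit:
play_rows(series=[[0.3,-2,0,0.5,1],[0.7,-5,0,1,1],[1,-7.5,0.5,1.4,1],[1.2,-8.9,2,1.4,1],[1.2,-8.9,4.5,1.4,1],[1.2,-8.9,7,1.4,1],[1.2,-8.9,8.8,1.4,1],[1.2,-8.9,9.3,1.4,1]])

```text
clock: 5.7
eef_pos: [509.3, 118.9, 95.1]
tool_rot: [-3.138, 0.002, 1.579]
force: [-0.4, -0.5, -2.1]
width: 49.4
```

Emit:
play_rows(series=[[0,0,0,0,1],[0,0,0,0,1]])

```text
clock: 5.9
eef_pos: [511.1, 120.6, 97.5]
tool_rot: [3.14, -0.0, 1.58]
force: [0.1, 0.5, -2.8]
width: 48.7
```

```bash
python3 go.py 509.4 120 86 90.7
```

```text
t 5.9 pos [511.1 120.6  97.5] rot [179.9  -0.   90.6] F [ 0.1  0.5 -2.8] w 48.7 q [-0.14  0.68 -0.21  1.99  0.27  0.51 -0.54]
move cm [-0.06 -0.17  1.15] turn -0.1
```

Emit:
play_rows(series=[[0,-0.1,0.4,0,1],[0,-0.1,0.8,0,1],[0,-0.1,1.1,0,1],[0,-0.1,1.3,0,1],[0,-0.1,1.5,0,1],[0,-0.1,1.5,0,1]])

```text
clock: 6.5
eef_pos: [509.5, 121.7, 82.4]
tool_rot: [3.141, -0.0, 1.582]
force: [-1.4, 1.9, 7.0]
width: 49.1
```

Emit:
play_rows(series=[[0,0,0.2,0,1],[0,0,0.4,0,1],[0,0,0.4,0,1]])

```text
clock: 6.8
eef_pos: [509.5, 122.1, 78.3]
tool_rot: [3.141, -0.001, 1.582]
force: [-0.5, 2.5, 5.1]
width: 48.7
```

The wedge pivots in the grip at roughly 8 N of contact force. I continue down until it is flush.

Emit:
play_rows(series=[[0,0,0.15,0,1],[0,0,0.3,0,1],[0,0,0.4,0,1],[0,0,0.4,0,1]])

```text
clock: 7.2
eef_pos: [509.5, 123.2, 74.5]
tool_rot: [3.14, -0.002, 1.583]
force: [-2.2, 4.4, 6.4]
width: 49.1
```

```bash
python3 go.py
cat > view.py <<'E'
import sys; from h import *; from cell import viewer
n,X,Y,Z=sys.argv[1],*map(float,sys.argv[2:5]); o=[]
for k in("scene","side"):
    d=viewer.get_image(k); u=proj([X,Y,Z],cam(d))[0].astype(int); b=cv2.copyMakeBorder(d["img"][...,::-1],60,60,60,60,0)
    o.append(cv2.resize(b[u[1]:u[1]+120,u[0]:u[0]+120],(400,400),interpolation=cv2.INTER_CUBIC))
cv2.imwrite(f'pics/{n}.png',np.hstack(o))
E
python3 view.py y1 509 112 80
```

```text
t 7.2 pos [509.5 123.2  74.5] rot [ 1.799e+02 -1.000e-01  9.070e+01] F [-2.2  4.4  6.4] w 49.1 q [-0.16  0.71 -0.19  2.    0.29  0.45 -0.56]
```

View pics/y1.png

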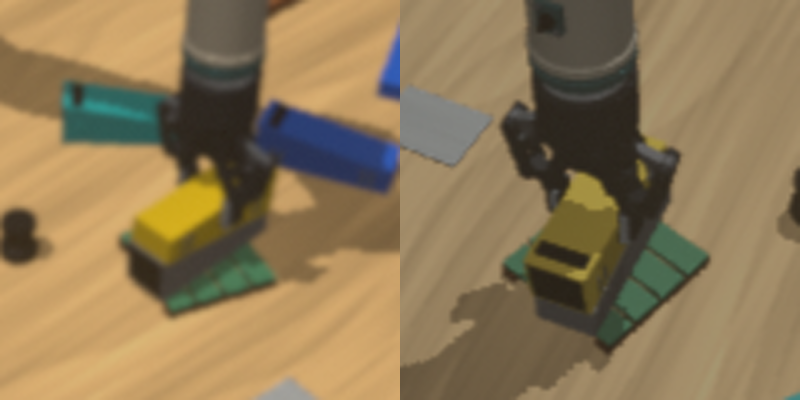

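Nearly flush in both views. I press 1.5 mm more, then open slowly and rise.

Emit:
play_rows(series=[[-0.1,0,0.15,0,1],[-0.2,0,0.15,0,1],[-0.2,0,0.15,0,1]])

```text
clock: 7.6
eef_pos: [509.7, 123.5, 73.6]
tool_rot: [3.139, -0.005, 1.584]
force: [-3.8, 8.8, 10.0]
width: 49.2
```

Emit:
play_rows(series=[[0,0,0,0,0.4],[0,0,0,0,0.2],[0,0,0,0,0],[0,0,0,0,0],[0,0,0,0,0],[0,0,0,0,0]])

```text
clock: 8.2
eef_pos: [509.4, 118.9, 72.1]
tool_rot: [-3.141, 0.0, 1.581]
force: [0.1, 0.1, -0.5]
width: 85.5
```

Emit:
play_rows(series=[[0,0,-2,0,0],[0,0,-6,0,0],[0,0,-10,0,0],[0,0,-13,0,0],[0,0,-15,0,0],[0,0,-15,0,0]])

```text
clock: 8.8
eef_pos: [511.2, 119.6, 225.1]
tool_rot: [3.136, -0.001, 1.581]
force: [0.2, -0.6, -0.0]
width: 85.4
```

```bash
cat > wt.py <<'E'
# wt.py name: raw wrist picture + pickle
import sys,pickle,cv2
from cell import status,viewer
s=status.read_state();d=viewer.get_image("wrist");pickle.dump((s,d),open(sys.argv[1]+'.pkl','wb'))
cv2.imwrite(f'pics/{sys.argv[1]}.png',d["img"][...,::-1])
E
python3 go.py 492 333 190 205;python3 wt.py y2
```

```text
t 8.8 pos [511.2 119.6 225.1] rot [ 1.797e+02 -1.000e-01  9.060e+01] F [ 0.2 -0.6 -0. ] w 85.4 q [-0.08  0.48 -0.3   1.88  0.19  0.8  -0.47]
move cm [21.36 -1.7   3.51] turn -114.4
```

View pics/y2.png

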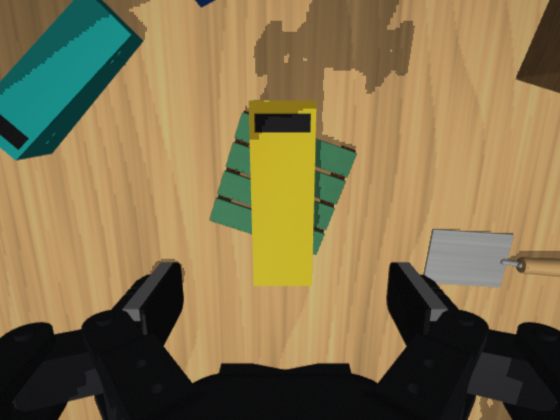

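Run:
```python
from h import *
s,d=pickle.load(open('y2.pkl','rb')); c=cam(d,s)
q=np.array([ray(u,c,91.6) for u in((249.5,101),(316,101.5),(252.5,285.5),(313,285.5))])[:,:2]
print(q.round(1).tolist()); a,b=q[:2].mean(0),q[2:].mean(0); v=a-b
print('w',np.hypot(*(q[0]-q[1])).round(1),np.hypot(*(q[2]-q[3])).round(1),'len',np.hypot(*v).round(1),'head',np.degrees(np.arctan2(v[1],v[0])).round(1),'centre',(a+b)/2)
```

```text
[[485.9, 195.2], [534.9, 195.3], [485.8, 44.5], [537.6, 44.8]]
w 49.0 51.7 len 150.6 head 90.5 centre [511.04046988 119.96226723]
```

Run:
```python
from h import *
from cell import viewer
s,d=pickle.load(open('y2.pkl','rb')); c=cam(d,s)
for y in(30,37.2,41,45): print(y,proj([[509,y,64],[509,y,14]],c).round(1).tolist())
print(d["img"][278:300,283].tolist())
# pixel change before/after in both fixed cams, grey thick-end region; overlay on enlarged crops
o=[]
for k in("scene","side"):
    e=viewer.get_image(k); C=cam(e); im=cv2.resize(e["img"][...,::-1],None,fx=4,fy=4,interpolation=cv2.INTER_CUBIC)
    for p,z,t,col in(((509.4,112.2,np.radians(270.7)),14,0,(255,0,255)),((511-.0,120,np.radians(90.5)),53-1.2,np.radians(8.34),(0,255,0))):
        X=wpts(p,z,t); q=(proj(X,C)+.5)*4-.5
        for i,j in((0,1),(2,3),(4,5),(6,7),(1,3),(5,7),(1,5),(3,7),(0,2),(4,6),(0,4),(2,6)): cv2.line(im,tuple(q[i].astype(int)),tuple(q[j].astype(int)),col,1,cv2.LINE_AA)
    u=q.mean(0).astype(int); o.append(im[u[1]-220:u[1]+220,u[0]-200:u[0]+200])
cv2.imwrite('pics/y3.png',np.hstack(o))
```

```text
30 [[279.8, 285.1], [280.1, 262.5]]
37.2 [[279.8, 278.2], [280.2, 256.4]]
41 [[279.8, 274.5], [280.2, 253.1]]
45 [[279.9, 270.6], [280.2, 249.7]]
[[198, 180, 44], [198, 181, 44], [198, 181, 44], [198, 181, 44], [198, 180, 44], [198, 181, 44], [197, 179, 45], [194, 172, 61], [186, 153, 85], [183, 147, 95], [183, 146, 96], [182, 145, 95], [182, 145, 96], [183, 145, 96], [183, 144, 96], [182, 144, 95], [183, 144, 95], [182, 144, 95], [182, 144, 95], [182, 144, 95], [182, 144, 95], [182, 144, 95]]
```

View pics/y3.png

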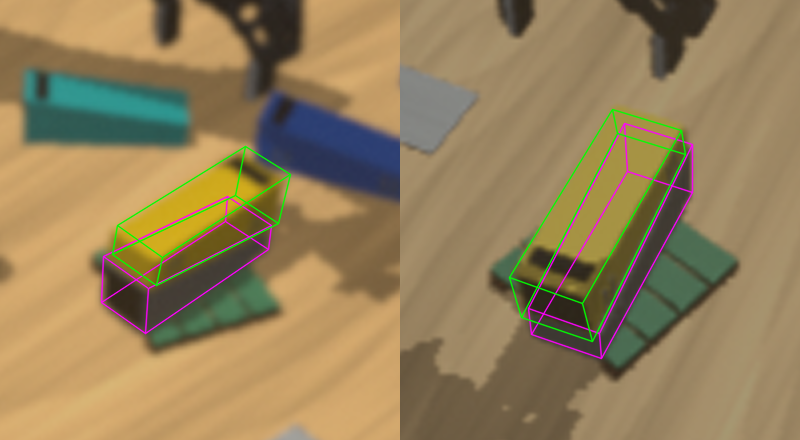

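The grey wedge hasn't moved: its magenta outline matches. Yellow lies flush and level with its thick end over the grey thin end, about 4 mm off centre lengthwise. Next is the blue wedge.

Emit:
play_rows(series=[[2.5,-0.2,0,-8.5,0],[6,-0.4,0,-17,0],[10,-0.6,0,-25.5,0],[14,-0.8,0.5,-34,0],[17.5,-1.2,1,-42.5,0],[20,-1.5,2,-51,0],[21.4,-1.7,3,-59.5,0],[21.4,-1.7,3.5,-68,0]])

```text
clock: 9.75
eef_pos: [487.6, 335.4, 184.7]
tool_rot: [-3.14, -0.004, 2.779]
force: [-0.4, -0.4, -0.0]
width: 85.6
```

Emit:
play_rows(series=[[0,0,0,-8.5,0],[0,0,0,-17,0],[0,0,0,-25.5,0],[0,0,0,-34,0],[0,0,0,-42.5,0],[0,0,0,-46.4,0],[0,0,0,-46.4,0]])

```text
clock: 10.45
eef_pos: [489.3, 332.3, 185.3]
tool_rot: [3.141, -0.003, -2.705]
force: [0.0, 0.4, -0.2]
width: 85.5
```

```bash
python3 go.py; python3 w.py wb 492 333 205 0
```

```text
t 10.45 pos [489.3 332.3 185.3] rot [ 180.    -0.2 -155. ] F [ 0.   0.4 -0.2] w 85.5 q [-0.16  0.73 -0.8   1.73  0.63  0.96  0.79]
[490.9 334. ] 205.1 cost 0.019
```

Blue is at (490.9,334.0), heading 205.1°, with fit cost 0.019. I grip it.

Emit:
play_rows(series=[[0.2,0.1,3.5,0,0],[0.2,0.1,7.5,0,0],[0.2,0.1,11.5,0,0],[0.2,0.1,14.5,0,0],[0.2,0.1,16,0,0],[0.2,0.1,16.5,0,0],[0.2,0.1,16.5,0,0.5],[0.2,0.1,16.5,0,1]])

```text
clock: 11.3
eef_pos: [488.6, 333.9, 23.6]
tool_rot: [3.141, 0.002, -2.705]
force: [-0.5, 1.0, 0.4]
width: 59.1
```

Emit:
play_rows(series=[[0,0,0,0,1],[0,0,0,0,1],[0,0,0,0,1],[0,0,0,0,1]])

```text
clock: 11.7
eef_pos: [488.9, 333.8, 24.0]
tool_rot: [3.141, 0.003, -2.705]
force: [0.3, -0.3, 7.2]
width: 49.0
```

Emit:
play_rows(series=[[0,0,-1,0,1],[0,0,-3,0,1],[0,0,-6,0,1],[0,0,-10,0,1],[0,0,-14,0,1],[0,0,-17,0,1],[0,0,-18.5,0,1],[0,0,-18.5,0,1]])

```text
clock: 12.5
eef_pos: [488.6, 333.5, 209.3]
tool_rot: [3.141, 0.004, -2.705]
force: [-0.5, 0.0, -2.7]
width: 49.3
```

```bash
python3 go.py 510 118 205 180.6
python3 - <<'E'
from h import *
from cell import viewer
vs=[];x=np.array([511,117,np.radians(90.5)])
def fitt(vs,x,z,t):
    def cost(p):
        e=0
        for m,c in vs:
            a=np.zeros(m.shape,np.uint8);cv2.fillConvexPoly(a,np.round(cv2.convexHull(proj(wpts(p,z,t),c).astype(np.float32))*16).astype(np.int32),255,cv2.LINE_AA,4);a=a/255.;e+=1-np.minimum(a,m).sum()/np.maximum(a,m).sum()
        return e
    return minimize(cost,x,method='Nelder-Mead',options=dict(initial_simplex=[x,x+[8,0,0],x+[0,8,0],x+[0,0,.1]]))
for k in("scene","side"):
    d=viewer.get_image(k); c=cam(d); vs.append((gc(d["img"],x,52,c,grow=4,tilt=.1456),c))
for v in (vs,vs[:1],vs[1:]): r=fitt(v,x,52,.1456); print(r.x[:2].round(1),np.degrees(r.x[2]).round(1),round(r.fun/len(v),3))
E
```

```text
t 12.5 pos [488.6 333.5 209.3] rot [ 180.     0.2 -155. ] F [-0.5  0.  -2.7] w 49.3 q [-0.15  0.7  -0.82  1.71  0.6   1.    0.81]
move cm [  7.17 -20.44   0.43] turn 24.4
[509.8 113.2] 91.4 0.169
[512.8 108.8] 92.5 0.118
[505.2 120.6] 92.4 0.175
```

Emit:
play_rows(series=[[0.4,-1.2,0,3,1],[1.5,-4.2,0,8,1],[2.9,-8,0,13,1],[4.3,-12,0,18,1],[5.7,-16,0,22,1],[6.8,-19,0,24.4,1],[7.4,-20.6,0,24.4,1],[7.4,-20.6,0,24.4,1]])

```text
clock: 13.4
eef_pos: [507.1, 109.8, 205.4]
tool_rot: [-3.138, -0.004, -3.139]
force: [-0.4, -0.5, -2.0]
width: 48.7
```

Emit:
play_rows(series=[[0,0,1.5,0,1],[0,0,4,0,1],[0,0,6,0,1],[0,0,7.2,0,1],[0,0,7.6,0,1],[0,0,7.6,0,1]])

```text
clock: 14.0
eef_pos: [507.6, 115.5, 130.8]
tool_rot: [3.141, -0.001, -3.131]
force: [-0.5, -0.4, -2.2]
width: 49.1
```

```bash
python3 go.py 508.6 115 116 180.6; python3 view.py b1 509 112 95
```

```text
t 14.0 pos [507.6 115.5 130.8] rot [ 1.800e+02 -1.000e-01 -1.794e+02] F [-0.5 -0.4 -2.2] w 49.1 q [ 0.15  0.69 -0.65  1.97  0.64  0.7   0.68]
move cm [-0.1  -0.05  1.48] turn 0.0
```

View pics/b1.png

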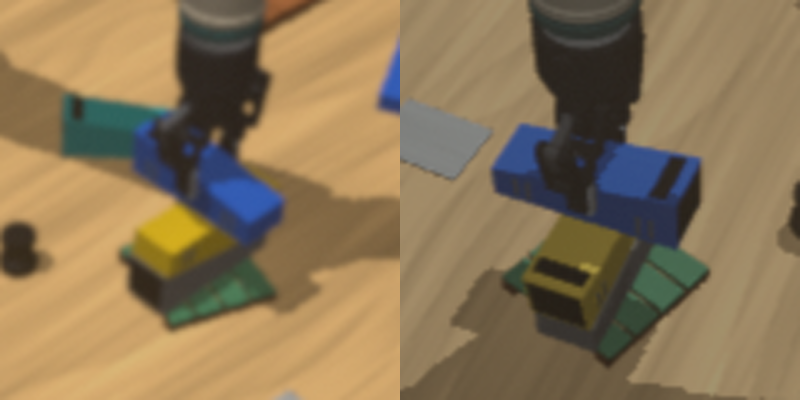

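Blue is level, crosswise and centred above the pair. I lower it in small steps.

Emit:
play_rows(series=[[0,0,0.5,0,1],[0,0,0.9,0,1],[0,0,1.2,0,1],[0,0,1.3,0,1],[0,0,1.4,0,1],[0,0,1.4,0,1]])

```text
clock: 14.7
eef_pos: [507.9, 115.0, 117.2]
tool_rot: [3.142, -0.0, -3.131]
force: [-0.7, -0.3, -2.8]
width: 49.0
```

Emit:
play_rows(series=[[0,0,0.1,0,1],[0,0,0.1,0,1]])

```text
clock: 14.9
eef_pos: [507.9, 115.0, 116.2]
tool_rot: [-3.142, 0.0, -3.131]
force: [0.2, -0.2, -2.5]
width: 49.4
```

Emit:
play_rows(series=[[0,0,0.1,0,1],[0,0,0.1,0,1]])

```text
clock: 15.1
eef_pos: [508.0, 115.1, 115.5]
tool_rot: [-3.142, 0.0, -3.131]
force: [-0.9, -0.4, 0.5]
width: 49.1
```

Emit:
play_rows(series=[[0,0,0.1,0,1],[0,0,0.1,0,1]])

```text
clock: 15.3
eef_pos: [508.1, 115.1, 115.4]
tool_rot: [-3.141, 0.001, -3.131]
force: [-2.6, -1.4, 9.0]
width: 48.8
```

Emit:
play_rows(series=[[0,0,0.1,0,1],[0,0,0.1,0,1]])

```text
clock: 15.5
eef_pos: [508.1, 115.1, 115.4]
tool_rot: [-3.14, 0.002, -3.131]
force: [-5.3, -2.9, 20.0]
width: 48.7
```

In contact. I ease back 2 mm, then release.

Emit:
play_rows(series=[[0,0,-0.1,0,1],[0,0,-0.2,0,1]])

```text
clock: 15.7
eef_pos: [508.0, 115.0, 115.6]
tool_rot: [3.142, 0.001, -3.131]
force: [-0.6, 0.1, -2.8]
width: 48.9
```

Emit:
play_rows(series=[[0,0,0,0,0.4],[0,0,0,0,0.2],[0,0,0,0,0],[0,0,0,0,0],[0,0,0,0,0],[0,0,0,0,0]])

```text
clock: 16.3
eef_pos: [507.9, 115.0, 115.2]
tool_rot: [3.142, -0.0, -3.131]
force: [-0.2, -0.2, -0.1]
width: 85.4
```

Emit:
play_rows(series=[[0,0,-1.5,0,0],[0,0,-4.5,0,0],[0,0,-8.5,0,0],[0,0,-11,0,0],[0,0,-12.5,0,0],[0,0,-12.5,0,0]])

```text
clock: 16.9
eef_pos: [509.1, 115.5, 242.2]
tool_rot: [3.141, 0.004, -3.131]
force: [0.5, -0.4, -1.1]
width: 85.5
```

```bash
python3 go.py 443 -348 190 81.5; sed -i 's/Exception//' w.py; python3 w.py b2 509 115 180.6 92
```

```text
t 16.9 pos [509.1 115.5 242.2] rot [ 180.     0.3 -179.4] F [ 0.5 -0.4 -1.1] w 85.5 q [ 0.25  0.54 -0.79  1.86  0.48  0.93  0.82]
move cm [  7.09 -46.28   5.22] turn 99.1
[510.2 115.4] 180.7 cost 0.023
```

Blue fits at (510.2,115.4), heading 180.7°, resting at z = 92 and level (cost 0.023). Now the red wedge.

Emit:
play_rows(series=[[0.5,-3,0,8.5,0],[1,-7,0,17,0],[2,-12,0,25.5,0],[2.7,-17,0.5,34,0],[3.5,-22,1,42.5,0],[4.2,-27,2,51,0],[5,-32,3,59.5,0],[5.7,-37,4,68,0]])

```text
clock: 17.75
eef_pos: [454.2, -250.4, 200.0]
tool_rot: [-3.14, -0.001, 1.959]
force: [1.8, -0.1, 0.3]
width: 85.2
```

```bash
python3 go.py 443 -348 190 81.5
```

```text
t 17.75 pos [ 454.2 -250.4  200. ] rot [-1.799e+02 -1.000e-01  1.123e+02] F [ 1.8 -0.1  0.3] w 85.2 q [ 0.74  0.53 -0.43  1.92  0.31  0.76  0.53]
move cm [-8.61 -4.74  1.  ] turn 30.8
```

Emit:
play_rows(series=[[-3.5,-1.9,0.5,8.5,0],[-6.5,-3.6,1,17,0],[-8.6,-4.7,1,25.5,0],[-8.6,-4.7,1,30.8,0],[-8.6,-4.7,1,30.8,0],[-8.6,-4.7,1,30.8,0]])

```text
clock: 18.35
eef_pos: [445.1, -345.1, 190.6]
tool_rot: [-3.14, -0.001, 1.431]
force: [-0.2, 0.2, 0.7]
width: 85.4
```

```bash
python3 go.py; python3 w.py wr 443 -348 81.5 0
```

```text
t 18.35 pos [ 445.1 -345.1  190.6] rot [-1.799e+02 -1.000e-01  8.200e+01] F [-0.2  0.2  0.7] w 85.4 q [ 0.79  0.58 -0.27  1.81  0.21  0.78  0.27]
[ 441.1 -347.2] 81.6 cost 0.015
```

Red is at (441.1,-347.2), heading 81.6° (cost 0.015). I grip it, then lift and aim to tilt it in the grip by pressing its thin end on the far yellow look-alike, a rigid step that the table fully supports. I check first.

Emit:
play_rows(series=[[0.2,-0.4,3.5,0.4,0],[0.2,-0.4,7.5,0.4,0],[0.2,-0.4,11.5,0.4,0],[0.2,-0.4,15,0.4,0],[0.2,-0.4,16.5,0.4,0],[0.2,-0.4,17,0.4,0],[0.2,-0.4,17,0.4,0.5],[0.2,-0.4,17,0.4,1]])

```text
clock: 19.2
eef_pos: [442.8, -344.1, 23.1]
tool_rot: [3.139, 0.001, 1.421]
force: [-0.7, 0.2, -0.1]
width: 59.2
```

Emit:
play_rows(series=[[0,0,0,0,1],[0,0,0,0,1],[0,0,0,0,1],[0,0,0,0,1]])

```text
clock: 19.6
eef_pos: [442.7, -344.3, 23.5]
tool_rot: [3.139, 0.001, 1.421]
force: [-0.5, 0.6, 5.3]
width: 49.3
```

Emit:
play_rows(series=[[0,0,-1,0,1],[0,0,-3,0,1],[0,0,-6,0,1],[0,0,-9,0,1],[0,0,-11,0,1],[0,0,-12,0,1],[0,0,-12,0,1]])

```text
clock: 20.3
eef_pos: [442.4, -344.1, 143.3]
tool_rot: [3.139, 0.002, 1.421]
force: [-0.5, -0.5, -4.1]
width: 49.0
```

```bash
python3 go.py 488 -456 90 70; python3 wt.py r1
python3 - <<'E'
from h import *
s,d=pickle.load(open('r1.pkl','rb'))
h=cv2.cvtColor(d["img"],cv2.COLOR_RGB2HSV)
m=((abs(h[...,0].astype(int)-26)<5)&(h[...,1]>150)).astype(np.uint8); n,l,st,ce=cv2.connectedComponentsWithStats(m); print(st[1:][st[1:,4]>200])
E
```

```text
t 20.3 pos [ 442.4 -344.1  143.3] rot [1.798e+02 1.000e-01 8.140e+01] F [-0.5 -0.5 -4.1] w 49.0 q [ 0.77  0.64 -0.25  1.86  0.24  0.66  0.23]
move cm [-10.38   6.18   5.33] turn 11.4
[]
```

Emit:
play_rows(series=[[-1.5,-0.1,0,2,1],[-4,-0.3,0,5,1],[-6.5,-0.6,0,8,1],[-8.3,-0.8,0.5,11.4,1],[-8.8,-0.8,2,11.4,1],[-8.8,-0.8,4,11.4,1],[-8.8,-0.8,5.3,11.4,1],[-8.8,-0.8,5.3,11.4,1]])

```text
clock: 21.15
eef_pos: [419.5, -426.9, 85.5]
tool_rot: [-3.136, -0.003, 1.223]
force: [-0.7, 0.3, -1.8]
width: 48.7
```

```bash
python3 go.py 421 -430 76 70
python3 - <<'E'
from h import *
from cell import status,viewer
s=status.read_state(); p=s["eef_pos"]; y=s["tool_rot"][2]; o=[]
for k in("scene","side"):
    e=viewer.get_image(k); C=cam(e); im=cv2.resize(e["img"][...,::-1],None,fx=4,fy=4,interpolation=cv2.INTER_CUBIC)
    X0=(p[0]-3*np.cos(y),p[1]-3*np.sin(y),y)
    for q0,z,col in((X0,p[2]-23.5,(255,0,255)),((457,-542,np.radians(160)),0,(0,255,0))):
        q=(proj(wpts(q0,z),C)+.5)*4-.5
        for i,j in((0,1),(2,3),(4,5),(6,7),(1,3),(5,7),(1,5),(3,7),(0,2),(4,6),(0,4),(2,6)): cv2.line(im,tuple(q[i].astype(int)),tuple(q[j].astype(int)),col,1,cv2.LINE_AA)
    im=cv2.copyMakeBorder(im,300,300,300,300,cv2.BORDER_CONSTANT); u=((proj([[425,-480,30]],C)[0])*4+300).astype(int); o.append(im[u[1]-250:u[1]+250,u[0]-200:u[0]+200])
cv2.imwrite('pics/r2.png',np.hstack(o))
E
```

```text
t 21.15 pos [ 419.5 -426.9   85.5] rot [-179.7   -0.2   70.1] F [-0.7  0.3 -1.8] w 48.7 q [ 0.86  0.77 -0.18  1.78  0.22  0.62  0.2 ]
move cm [-0.24  0.25  0.95] turn 0.1
```

View pics/r2.png

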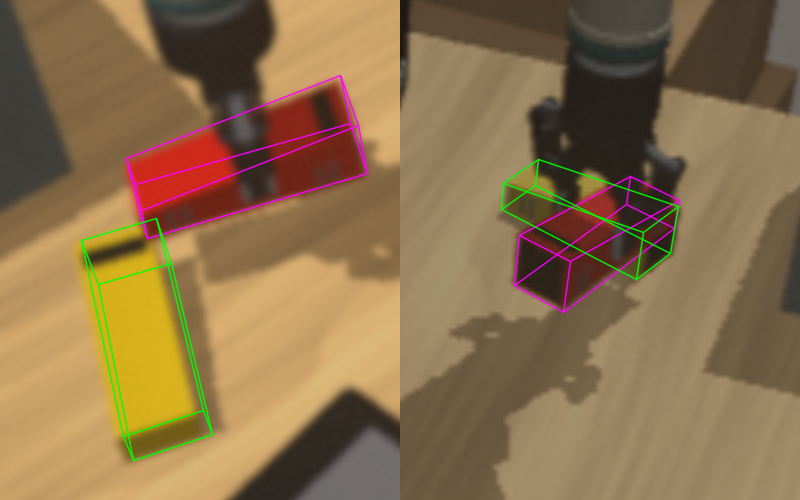

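The overlays match the real red and decoy within a few mm; scene crop: red thin bottom corner at (147,238), decoy thick corner at (157,218). I shift 5 mm for overlap and press down slowly.

Emit:
play_rows(series=[[-0.5,0.2,0.3,0,1],[-0.5,0.2,0.6,0,1],[-0.5,0.2,0.9,0,1],[-0.5,0.2,1.1,0,1],[-0.5,0.2,1.1,0,1]])

```text
clock: 21.75
eef_pos: [420.7, -434.5, 77.4]
tool_rot: [-3.141, -0.0, 1.222]
force: [-0.3, 0.4, -2.5]
width: 48.9
```

Emit:
play_rows(series=[[0,0,0.15,0,1],[0,0,0.3,0,1],[0,0,0.3,0,1]])

```text
clock: 22.05
eef_pos: [420.8, -434.6, 74.5]
tool_rot: [-3.141, -0.0, 1.222]
force: [-0.5, -0.7, -2.8]
width: 48.7
```

Emit:
play_rows(series=[[0,0,0.15,0,1],[0,0,0.3,0,1],[0,0,0.3,0,1]])

```text
clock: 22.35
eef_pos: [421.1, -434.7, 72.3]
tool_rot: [3.141, 0.0, 1.222]
force: [-0.5, 2.6, 4.8]
width: 49.0
```

Contact came at z = 73.5, as predicted. I continue down about 8 mm to reach the 8.3° tilt.

Emit:
play_rows(series=[[0,0,0.15,0,1],[0,0,0.3,0,1],[0,0,0.45,0,1],[0,0,0.45,0,1]])

```text
clock: 22.75
eef_pos: [421.9, -433.3, 68.1]
tool_rot: [3.141, -0.001, 1.223]
force: [-0.6, 4.6, 6.9]
width: 49.1
```

Emit:
play_rows(series=[[0,0,0.15,0,1],[0,0,0.3,0,1],[0,0,0.35,0,1],[0,0,0.35,0,1]])

```text
clock: 23.15
eef_pos: [422.3, -432.7, 64.9]
tool_rot: [3.141, -0.002, 1.223]
force: [-0.8, 6.6, 10.5]
width: 48.8
```

Emit:
play_rows(series=[[0,0,-0.5,0,1],[0,0,-2,0,1],[0,0,-5,0,1],[0,0,-9,0,1],[0,0,-13,0,1],[0,0,-16,0,1],[0,0,-17,0,1],[0,0,-17,0,1]])

```text
clock: 23.95
eef_pos: [421.2, -435.6, 235.2]
tool_rot: [3.139, 0.002, 1.221]
force: [-0.8, 0.1, -2.5]
width: 49.0
```

```bash
cat > tilt.py <<'E'
from h import *
from cell import status,viewer
s=status.read_state(); p=s["eef_pos"]; y=s["tool_rot"][2]; vs=[]
print('t',s["clock"],p.round(1),np.degrees(y).round(1))
for k in("scene","side","wrist"):
    d=viewer.get_image(k); h=cv2.cvtColor(d["img"],cv2.COLOR_RGB2HSV).astype(int)
    m=(((h[...,0]<6)|(h[...,0]>174))&(h[...,1]>140)).astype(np.uint8); n,l,st,ce=cv2.connectedComponentsWithStats(m); i=1+np.argmax(st[1:,4]); vs.append(((l==i),cam(d,s),k,d["img"]))
    pickle.dump((s,d),open(f'tilt_{k}.pkl','wb'))
# red wedge pivoted about the pad axis (u along, h above underside, at TCP)
def pts(t,u=3.1,hh=16.,V=V):
    W=V-[u,0,hh]; ct,st_=np.cos(t),np.sin(t); W=W@np.array([[ct,0,st_],[0,1,0],[-st_,0,ct]]).T
    c,s_=np.cos(y),np.sin(y); return W@np.array([[c,-s_,0],[s_,c,0],[0,0,1]]).T+p-[0,0,23.5-hh]
if __name__=="__main__":
    ims=[]
    for m,c,k,img in vs:
        im=img[...,::-1].copy()
        for t,col in((0,(255,255,0)),(8.34,(255,0,255))):
            q=proj(pts(np.radians(t)),c)
            for i,j in((0,1),(2,3),(4,5),(6,7),(1,3),(5,7),(1,5),(3,7),(0,2),(4,6),(0,4),(2,6)): cv2.line(im,tuple(np.round(q[i]*16).astype(int)),tuple(np.round(q[j]*16).astype(int)),col,1,cv2.LINE_AA,4)
        if k!='wrist':
            u=np.clip(proj([p],c)[0].astype(int),[55,50],[500,370]); im=im[u[1]-50:u[1]+50,u[0]-55:u[0]+55]
        ims.append(cv2.resize(im,(400,300) if k=='wrist' else (400,364),interpolation=cv2.INTER_CUBIC))
    a=np.vstack([np.hstack(ims[:2])[:300],np.hstack([ims[2],ims[2]*0])]) if 0 else np.hstack(ims[:2])
    cv2.imwrite('pics/tilt.png',a); cv2.imwrite('pics/tiltw.png',ims[2])
E
python3 tilt.py; python3 go.py 507 115 250 0.7
```

```text
t 23.95 [ 421.2 -435.6  235.2] 70.0
t 24.1 pos [ 419.7 -434.   231.7] rot [-1.798e+02 -1.000e-01  7.000e+01] F [-0.4  1.3 -3.1] w 49.0 q [ 0.9   0.58 -0.23  1.66  0.16  0.93  0.26]
move cm [ 54.58 -10.57  -1.83] turn 69.3
```

I measure the tilt numerically from the wrist image, using the position and width of the thick top edge.

Run:
```python
import tilt
from tilt import *
s,d=pickle.load(open('tilt_wrist.pkl','rb')); c=cam(d,s); tilt.p=s["eef_pos"]; tilt.y=s["tool_rot"][2]
h=cv2.cvtColor(d["img"],cv2.COLOR_RGB2HSV).astype(int)
m=(((h[...,0]<6)|(h[...,0]>174))&(h[...,1]>140))
for r in range(90,180,4):
    x=np.where(m[r,150:420])[0]; print(r,(x.min()+150,x.max()+150,len(x)) if len(x) else None,end=' ')
print()
# stripe dark pixels column at centre
g=h[80:240,:,2]; print('V col 284',g[::3,284].tolist())
for t in(0,4,6,8,10): print(t,proj(tilt.pts(np.radians(t)),c)[[1,3]].round(1).tolist())
```

```text
t 24.1 [ 419.7 -434.   231.7] 70.0
90 None 94 None 98 None 102 (np.int64(206), np.int64(365), 160) 106 (np.int64(206), np.int64(365), 160) 110 (np.int64(206), np.int64(364), 159) 114 (np.int64(207), np.int64(364), 158) 118 (np.int64(207), np.int64(364), 158) 122 (np.int64(207), np.int64(364), 158) 126 (np.int64(208), np.int64(363), 156) 130 (np.int64(208), np.int64(363), 65) 134 (np.int64(208), np.int64(363), 26) 138 (np.int64(208), np.int64(362), 25) 142 (np.int64(209), np.int64(362), 24) 146 (np.int64(209), np.int64(362), 25) 150 (np.int64(209), np.int64(362), 25) 154 (np.int64(209), np.int64(361), 25) 158 (np.int64(210), np.int64(361), 24) 162 (np.int64(210), np.int64(360), 24) 166 (np.int64(210), np.int64(360), 24) 170 (np.int64(211), np.int64(360), 24) 174 (np.int64(211), np.int64(360), 150) 178 (np.int64(211), np.int64(359), 149) 
V col 284 [187, 190, 193, 192, 183, 173, 119, 192, 192, 192, 192, 192, 192, 193, 192, 193, 177, 27, 26, 27, 27, 27, 27, 27, 27, 25, 26, 26, 26, 26, 27, 142, 192, 192, 192, 192, 192, 192, 192, 192, 192, 192, 191, 191, 191, 191, 190, 191, 191, 191, 191, 191, 191, 191]
0 [[368.9, 102.0], [197.7, 102.0]]
4 [[365.5, 94.8], [201.3, 94.8]]
6 [[363.8, 91.9], [203.1, 91.9]]
8 [[362.2, 89.4], [204.8, 89.5]]
10 [[360.6, 87.4], [206.5, 87.4]]
```

The tilt is about 6.2° from the 160 px edge width, short of 8.3°. I press again about 3.5 mm deeper; a slight over-tilt is safer for the blue wedge's balance.

Emit:
play_rows(series=[[0,0,2,0,1],[0,0,6,0,1],[0,0,10,0,1],[0,0,14,0,1],[0,0,16,0,1],[0,0,16.6,0,1],[0,0,16.9,0,1],[0,0,17.05,0,1]])

```text
clock: 25.05
eef_pos: [419.9, -433.3, 63.8]
tool_rot: [-3.138, -0.001, 1.221]
force: [-3.7, 6.6, 10.1]
width: 49.2
```

Emit:
play_rows(series=[[0,0,0.15,0,1],[0,0,0.3,0,1],[0,0,0.35,0,1],[0,0,0.35,0,1]])

```text
clock: 25.45
eef_pos: [420.9, -433.6, 61.3]
tool_rot: [-3.14, -0.001, 1.222]
force: [-2.9, 5.1, 10.3]
width: 49.5
```

Emit:
play_rows(series=[[0,0,-0.5,0,1],[0,0,-2,0,1],[0,0,-5,0,1],[0,0,-9,0,1],[0,0,-13,0,1],[0,0,-16.5,0,1],[0,0,-18,0,1],[0,0,-18,0,1]])

```text
clock: 26.25
eef_pos: [422.4, -436.2, 243.6]
tool_rot: [3.135, 0.003, 1.222]
force: [0.2, 0.0, -2.3]
width: 49.0
```

```bash
python3 - <<'E'
import tilt
from tilt import *
s,d=pickle.load(open('tilt_wrist.pkl','rb')); c=cam(d,s); tilt.p=s["eef_pos"]; tilt.y=s["tool_rot"][2]
h=cv2.cvtColor(d["img"],cv2.COLOR_RGB2HSV).astype(int)
m=(((h[...,0]<6)|(h[...,0]>174))&(h[...,1]>140))
for r in list(range(88,110,2))+[122,126]:
    x=np.where(m[r,150:420])[0]; print(r,(x.min()+150,x.max()+150) if len(x)>100 else None,end=' ')
print()
for t in(6,8,9,10): print(t,proj(tilt.pts(np.radians(t),u=5.2),c)[[1,3]].round(1).tolist())
E
python3 go.py 507 115 250 0.7
```

```text
t 26.25 [ 422.4 -436.2  243.6] 70.0
88 None 90 None 92 None 94 None 96 None 98 None 100 (np.int64(209), np.int64(363)) 102 (np.int64(209), np.int64(363)) 104 (np.int64(209), np.int64(363)) 106 (np.int64(209), np.int64(363)) 108 (np.int64(209), np.int64(363)) 122 (np.int64(210), np.int64(362)) 126 (np.int64(210), np.int64(362)) 
6 [[364.2, 99.2], [203.6, 99.2]]
8 [[362.6, 96.5], [205.2, 96.5]]
9 [[361.7, 95.3], [206.0, 95.3]]
10 [[360.9, 94.2], [206.7, 94.2]]
t 26.4 pos [ 420.2 -434.3  238.8] rot [-179.9   -0.    70. ] F [-0.4  0.2 -2.4] w 48.7 q [ 0.91  0.57 -0.24  1.65  0.16  0.94  0.26]
move cm [ 54.59 -10.62  -1.12] turn 69.3
```

The tilt is now about 9°, a slight over-tilt as wanted. I carry red over the stack.

Emit:
play_rows(series=[[1,-0.2,0,2,1],[3.5,-0.6,0,6,1],[7,-1.2,0,11,1],[11,-1.9,0,16,1],[15,-2.6,0,21,1],[19,-3.3,0,26,1],[23,-4,0,31,1],[27,-4.7,0,36,1]])

```text
clock: 27.2
eef_pos: [468.2, -163.1, 238.3]
tool_rot: [-3.139, 0.002, 0.59]
force: [0.9, -0.7, -3.0]
width: 49.1
```

```bash
python3 go.py 518.8 115.5 238 0.7
```

```text
t 27.2 pos [ 468.2 -163.1  238.3] rot [-1.799e+02  1.000e-01  3.380e+01] F [ 0.9 -0.7 -3. ] w 49.1 q [ 0.35  0.42 -0.09  1.94  0.05  0.79 -0.76]
move cm [ 19.7  -20.34   0.03] turn 33.1
```

Emit:
play_rows(series=[[2.7,-2.8,0,5,1],[5.5,-5.6,0,10,1],[8.3,-8.5,0,15,1],[11.3,-11.6,0,20,1],[14.2,-14.6,0,25,1],[16.8,-17.3,0,30,1],[18.6,-19.2,0,33,1],[19.4,-20,0,33.1,1]])

```text
clock: 28.0
eef_pos: [517.2, 112.9, 238.2]
tool_rot: [-3.141, 0.002, 0.02]
force: [0.3, -0.6, -2.9]
width: 49.2
```

Emit:
play_rows(series=[[0,0,0,0,1],[0,0,0,0,1],[0,0,0,0,1]])

```text
clock: 28.3
eef_pos: [517.7, 106.9, 239.3]
tool_rot: [3.14, 0.001, 0.013]
force: [0.1, -0.6, -2.0]
width: 49.1
```

```bash
python3 go.py 518.8 115.5 163 0.7;python3 go.py 518.8 115.5 163 0.7
```

```text
t 28.3 pos [517.7 106.9 239.3] rot [1.799e+02 1.000e-01 8.000e-01] F [ 0.1 -0.6 -2. ] w 49.1 q [-0.28  0.46  0.03  1.86 -0.02  0.83 -1.8 ]
move cm [ 0.12 -0.86  7.63] turn 0.1
t 28.3 pos [517.7 106.9 239.3] rot [1.799e+02 1.000e-01 8.000e-01] F [ 0.1 -0.6 -2. ] w 49.1 q [-0.28  0.46  0.03  1.86 -0.02  0.83 -1.8 ]
move cm [ 0.12 -0.86  7.63] turn 0.1
```

Emit:
play_rows(series=[[0.1,-0.4,1,0,1],[0.1,-0.8,3,0,1],[0.1,-0.8,5,0,1],[0.1,-0.8,6.5,0,1],[0.1,-0.8,7.2,0,1],[0.1,-0.8,7.5,0,1],[0.1,-0.8,7.5,0,1],[0.1,-0.8,7.5,0,1]])

```text
clock: 29.1
eef_pos: [519.3, 117.3, 165.2]
tool_rot: [-3.141, -0.001, 0.016]
force: [-0.3, 0.7, -1.9]
width: 48.9
```

```bash
python3 go.py 518.8 115.5 153 0.7
python3 - <<'E'
from h import *
from cell import status,viewer
s=status.read_state(); p=s["eef_pos"]; y=s["tool_rot"][2]; o=[]
c_,s_=np.cos(y),np.sin(y)
for k in("scene","side"):
    e=viewer.get_image(k); C=cam(e); im=cv2.resize(e["img"][...,::-1],None,fx=4,fy=4,interpolation=cv2.INTER_CUBIC)
    for q0,z,t,col in(((p[0]-8.6*c_,p[1]-8.6*s_,y),p[2]-22,np.radians(9),(255,0,255)),((510.2,115.4,np.radians(180.7)),92,0,(0,255,0))):
        q=(proj(wpts(q0,z,t),C)+.5)*4-.5
        for i,j in((0,1),(2,3),(4,5),(6,7),(1,3),(5,7),(1,5),(3,7),(0,2),(4,6),(0,4),(2,6)): cv2.line(im,tuple(q[i].astype(int)),tuple(q[j].astype(int)),col,1,cv2.LINE_AA)
    u=(proj([[510,115,130]],C)[0]*4).astype(int); o.append(im[u[1]-230:u[1]+230,u[0]-200:u[0]+200])
cv2.imwrite('pics/r3.png',np.hstack(o))
E
```

```text
t 29.1 pos [519.3 117.3 165.2] rot [-1.8e+02 -1.0e-01  9.0e-01] F [-0.3  0.7 -1.9] w 48.9 q [-0.29  0.57  0.03  1.93 -0.02  0.65 -1.81]
move cm [-0.06  0.18  1.22] turn 0.2
```

View pics/r3.png

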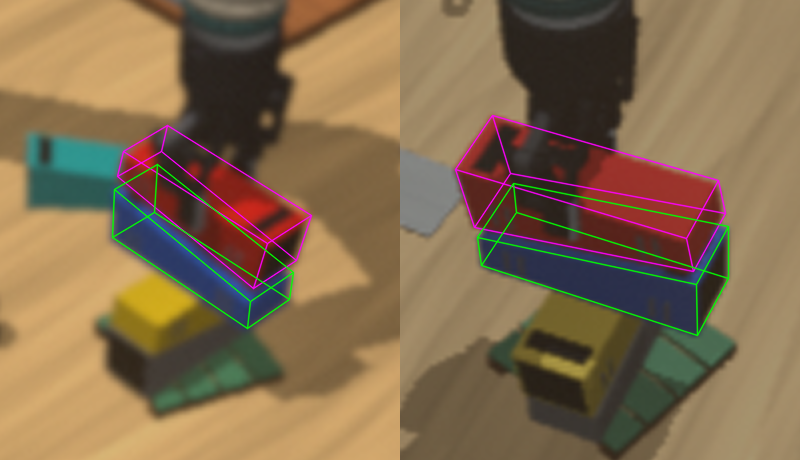

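Blue's outline matches at (510,115), and red is aligned and tilted just above it. I lower it in small steps, watching the force.

Emit:
play_rows(series=[[0,0.1,0.2,0,1],[0,0.1,0.4,0,1],[0,0.1,0.6,0,1],[0,0.1,0.6,0,1]])

```text
clock: 29.6
eef_pos: [518.6, 116.3, 158.3]
tool_rot: [3.141, 0.001, 0.016]
force: [0.4, -0.5, -2.4]
width: 49.0
```

Emit:
play_rows(series=[[0,0,0.1,0,1],[0,0,0.2,0,1],[0,0,0.2,0,1]])

```text
clock: 29.9
eef_pos: [518.8, 116.3, 156.5]
tool_rot: [3.142, 0.0, 0.016]
force: [0.3, -0.2, -2.2]
width: 48.6
```

Emit:
play_rows(series=[[0,0,0.1,0,1],[0,0,0.1,0,1]])

```text
clock: 30.1
eef_pos: [518.8, 116.3, 155.5]
tool_rot: [3.142, 0.0, 0.016]
force: [0.5, 0.5, -3.4]
width: 49.1
```

Emit:
play_rows(series=[[0,0,0.1,0,1],[0,0,0.1,0,1]])

```text
clock: 30.3
eef_pos: [518.8, 116.4, 154.5]
tool_rot: [-3.142, 0.0, 0.016]
force: [0.1, 0.8, -2.3]
width: 48.8
```

Emit:
play_rows(series=[[0,0,0.1,0,1],[0,0,0.1,0,1],[0,0,0.1,0,1]])

```text
clock: 30.6
eef_pos: [518.8, 116.3, 153.6]
tool_rot: [3.142, 0.0, 0.016]
force: [-0.8, 0.6, -2.6]
width: 48.8
```

Emit:
play_rows(series=[[0,0,0.05,0,1],[0,0,0.05,0,1],[0,0,0.05,0,1]])

```text
clock: 30.9
eef_pos: [518.8, 116.4, 153.1]
tool_rot: [-3.142, -0.0, 0.016]
force: [-0.4, -0.1, -1.9]
width: 49.2
```

Emit:
play_rows(series=[[0,0,0.1,0,1],[0,0,0.1,0,1],[0,0,0.1,0,1]])

```text
clock: 31.2
eef_pos: [519.0, 116.4, 152.5]
tool_rot: [-3.142, -0.0, 0.016]
force: [-1.0, -0.3, 2.0]
width: 48.9
```

Emit:
play_rows(series=[[0,0,0.05,0,1],[0,0,0.05,0,1],[0,0,0.05,0,1]])

```text
clock: 31.5
eef_pos: [519.0, 116.4, 152.4]
tool_rot: [-3.141, -0.001, 0.016]
force: [-1.0, 0.1, 6.5]
width: 49.0
```

Contact came at z = 152.5, right at the predicted seat and with a stiff response. I ease off 0.5 mm and release.

Emit:
play_rows(series=[[0,0,-0.05,0,1],[0,0,-0.05,0,1]])

```text
clock: 31.7
eef_pos: [519.0, 116.3, 152.4]
tool_rot: [-3.142, -0.0, 0.016]
force: [-1.3, -0.0, 5.1]
width: 49.2
```

Emit:
play_rows(series=[[0,0,0,0,0.4],[0,0,0,0,0.2],[0,0,0,0,0],[0,0,0,0,0],[0,0,0,0,0],[0,0,0,0,0]])

```text
clock: 32.3
eef_pos: [518.8, 116.4, 152.1]
tool_rot: [-3.142, 0.0, 0.016]
force: [0.1, 0.0, -0.4]
width: 85.5
```

Emit:
play_rows(series=[[0,0,-1,0,0],[0,0,-3,0,0],[0,0,-6,0,0],[0,0,-9,0,0],[0,0,-11,0,0],[0,0,-12,0,0],[0,0,-12,0,0],[0,0,-12,0,0]])

```text
clock: 33.1
eef_pos: [518.3, 116.2, 271.6]
tool_rot: [3.141, 0.001, 0.016]
force: [-0.6, 0.1, -0.7]
width: 85.2
```

```bash
python3 go.py
cat > chk.py <<'E'
from h import *
from cell import status,viewer
s=status.read_state(); I={k:viewer.get_image(k) for k in("scene","side","wrist")}; C={k:cam(I[k],s) for k in I}
T=.1456
def hull(p,z,t,c):
    a=np.zeros((420,560),np.uint8);cv2.fillConvexPoly(a,np.round(cv2.convexHull(proj(wpts(p,z,t),c).astype(np.float32))*16).astype(np.int32),255,cv2.LINE_AA,4);return a/255.
for n,p,z,t,ks in(('red',(510,115.5,np.radians(.7)),131,T,("scene","side","wrist")),):
    for k in ks:
        m=gc(I[k]["img"],p,z,C[k],grow=5 if k!='wrist' else 11,tilt=t); a=hull(p,z,t,C[k])
        def cost(q): a=hull(q[:3],q[3],q[4],C[k]); return 1-np.minimum(a,m).sum()/np.maximum(a,m).sum()
        x0=np.array([*p,z,t]); 
        r=minimize(lambda q:cost([*q[:3],z,t]),x0[:3],method='Nelder-Mead',options=dict(initial_simplex=[x0[:3],x0[:3]+[6,0,0],x0[:3]+[0,6,0],x0[:3]+[0,0,.08]]))
        print(n,k,r.x[:2].round(1),np.degrees(r.x[2]).round(1),'cost',round(r.fun,3),end=' | tilt scan: ')
        for tt in(0,4,8.34,12): print(tt,round(minimize(lambda q:cost([*q[:3],q[3],np.radians(tt)]),[*r.x,z],method='Nelder-Mead',options=dict(maxiter=150)).fun,3),end=' ')
        print()
E
python3 chk.py
```

```text
t 33.1 pos [518.3 116.2 271.6] rot [1.8e+02 1.0e-01 9.0e-01] F [-0.6  0.1 -0.7] w 85.2 q [-0.3   0.42  0.03  1.81 -0.02  0.91 -1.81]
red scene [509.7 113.2] -1.9 cost 0.114 | tilt scan: 0 0.116 4 0.098 8.34 0.072 12 0.046 
red side [512.1 117.9] -0.9 cost 0.078 | tilt scan: 0 0.12 4 0.091 8.34 0.044 12 0.052 
red wrist [511.2 116.9] 0.6 cost 0.022 | tilt scan: 0 0.066 4 0.039 8.34 0.016 12 0.016
```

The wrist fit puts red at (511,117), heading 0.6°, at the level-seat height (cost 0.022), and the arm is clear. I hand the job in.

```bash
python3 -c "
from cell import order
print(order.finish_job())"
```

```text
the job is handed in; nothing more can be done
None
```

The stack is built and the job handed in at about 33 s on the clock, with no verdict reported. The arm was clear of the stack, about 120 mm above it.

**What I did**
- **Yellow:** I took the one nearest the base and set it end for end on the grey wedge. The tool can't tilt, so I pressed it down until it pivoted flush in the grip.
- **Blue:** I laid the large blue wedge flat across the pair.
- **Red:** I pre-tilted it to about 9° by pressing its thin end on the far yellow look-alike with roughly 10 N. I then lowered it end for end onto blue and let go. The look-alike may have shifted slightly; I did not check it afterwards.

**Last checks**

| Wedge | Position (mm) | Heading | Checked with |
|---|---|---|---|
| Grey | (509,112) | 270.7° | Unmoved after the yellow placing |
| Yellow | about (510,115) | 91° | Fixed cameras, flush and level |
| Blue | (510.2,115.4) | 180.7° | Wrist fit at z = 92, before red was set down; outline still matched just before red touched |
| Red | (511,117) | 0.6° | Wrist fit at the level seat height, after release |

**Where they disagreed**
- **Yellow:** the wrist view gave y = 120, while the two fixed cameras gave 109 and 121, so its lengthwise position is uncertain by about 5 mm.
- **Red:** the scene camera's tilt estimate was loose, and its position differed from the wrist's by about 4 mm. The wrist view alone could not tell an 8° tilt from a 12° one; the side view favoured level.
- **After release:** I had no picture views left, so the finished stack was checked only by these numerical fits.

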